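# Gauge the lathe samples in run order and tray them

## Task

Check the gear blanks in the grey tray on the bench gauge in run order by paint mark (green, then blue, white and red, whichever of them are there): stand each one hub up on the gauge table, push it up against both fixed stops, slide the jaw shut until it bears firmly but gently on the rim, then back the jaw off and seat the blank hub up in the yellow tray's pocket of its own colour. When the last one is in its pocket, slide the empty jaw fully home to park the gauge. Leave everything else on the bench where it is.

Things in the scene. Friction and masses are not known exactly. Their poses are not given: they have to be found in the camera images.
- gauge: bench gauge fixed to the bench: blue base plate 160 (x) by 245 (y) mm whose flat top, the gauge table, is 20 mm above the bench. Origin on the bench plane under point nest; the base reaches from x = -85 to +75 mm and y = -177 to +68 mm. It carries two fixed stops (anvil, back stop) and, facing the anvil, the jaw that slides along y
- nest (a point): point on the gauge table's surface, 30 mm from both stops' faces: where the centre of a blank's underside lies when the blank touches both stops. Axes as the gauge's: the back stop lies towards +x, the anvil towards +y, the jaw comes from -y
- anvil (a point): middle of the anvil's steel face, 16 mm wide, looking to the gauge's -y, 30 mm from nest; behind it a dark block reaches to 62 mm from nest. Its top is 12 mm above the gauge table
- back_stop (a point): middle of the back stop's steel face, 16 mm wide, looking to the gauge's -x, 30 mm from nest; behind it a dark block reaches to 62 mm from nest. Its top is 12 mm above the gauge table
- jaw (a joint): slide of the gauge's black jaw carriage (m): 0 = fully home (jaw face 50 mm from the anvil face), growing as it opens, up to 0.065 (115 mm). It reads 0.010 when shut on a blank. About 2 N of friction; it stays where it is left
- jaw_lug (a point): centre of the aluminium thumb lug on the jaw carriage: an upright plate 12 mm thick along the gauge's y, 30 mm wide along x, 30 mm tall, its foot 42 mm and its top 72 mm above the bench, free all round: pinch it across the 12 mm, or push it. It lies at the gauge's x = 0, y = -80 mm minus the joint value, 60 mm behind the jaw face. Carriage and readout stay below its foot
- blank_green: steel gear blank with a green paint ring on its hub (first-off, checked first); may be absent. Round flange 60 mm in diameter, 14 mm thick (bottom edge chamfered), on it a central hub 34 mm in diameter, 16 mm tall (30 mm overall); 20 mm bore, about 0.35 kg; it takes 3 to 9 N to slide it, more if pressed down. Origin: centre of its underside, z up when the hub is up. Grip it by the hub from above
- blank_blue: steel gear blank with a blue paint ring on its hub (checked after green); may be absent. Round flange 60 mm in diameter, 14 mm thick (bottom edge chamfered), on it a central hub 34 mm in diameter, 16 mm tall (30 mm overall); 20 mm bore, about 0.35 kg; it takes 3 to 9 N to slide it, more if pressed down. Origin: centre of its underside, z up when the hub is up. Grip it by the hub from above
- blank_white: steel gear blank with a white paint ring on its hub (checked after blue); may be absent. Round flange 60 mm in diameter, 14 mm thick (bottom edge chamfered), on it a central hub 34 mm in diameter, 16 mm tall (30 mm overall); 20 mm bore, about 0.35 kg; it takes 3 to 9 N to slide it, more if pressed down. Origin: centre of its underside, z up when the hub is up. Grip it by the hub from above
- blank_red: steel gear blank with a red paint ring on its hub (last-off, checked last); may be absent. Round flange 60 mm in diameter, 14 mm thick (bottom edge chamfered), on it a central hub 34 mm in diameter, 16 mm tall (30 mm overall); 20 mm bore, about 0.35 kg; it takes 3 to 9 N to slide it, more if pressed down. Origin: centre of its underside, z up when the hub is up. Grip it by the hub from above
- in_tray: shallow grey tray, 188 mm square, fixed to the bench, in which the blanks stand at the start; walls 18 mm high, floor 4 mm thick. Origin: centre of its underside. It may lie left or right of the gauge
- out_tray: yellow transport tray, 176 mm square, 16 mm high, fixed to the bench, with four round pockets 64 mm in diameter and 10 mm deep in a square of 80 mm pitch, each with a coloured square at the tray's corner beside it and a dot of the same colour on its floor. Origin: centre of its underside. It may lie left or right of the gauge
- pocket_green (a point): centre of the mouth of the pocket marked green in the yellow tray, level with the tray's top 16 mm above the bench; a seated blank's origin lies 10 mm below it
- pocket_blue (a point): centre of the mouth of the pocket marked blue in the yellow tray, level with the tray's top 16 mm above the bench; a seated blank's origin lies 10 mm below it
- pocket_white (a point): centre of the mouth of the pocket marked white in the yellow tray, level with the tray's top 16 mm above the bench; a seated blank's origin lies 10 mm below it
- pocket_red (a point): centre of the mouth of the pocket marked red in the yellow tray, level with the tray's top 16 mm above the bench; a seated blank's origin lies 10 mm below it
- spare_gear: finished steel spur gear, 68 mm across, 22 mm thick; a bystander to leave alone. Origin: on its underside, at the middle
- oil_bottle: white oil bottle with a red cap, 56 mm across, 150 mm tall; a bystander to leave alone. Origin: on its underside, at the middle
- micrometer: green micrometer lying flat, about 120 by 45 mm, 20 mm high; a bystander to leave alone. Origin: at its frame's middle on the bench
- marker_pot: black pot of paint markers, 64 mm across, 136 mm tall; a bystander to leave alone. Origin: on its underside, at the middle
- wrench: steel wrench, 170 mm long, lying on the bench; a bystander to leave alone. Origin: on its underside, at the middle
- screwdriver: orange screwdriver, 180 mm long, lying on the bench; a bystander to leave alone. Origin: on its underside, at the middle
- master_disc: setting master, steel disc 50 mm across and 18 mm high with a black grip knob (42 mm overall); a bystander to leave alone. Origin: on its underside, at the middle
Things that resemble listed ones, but are neither listed nor needed, are in the scene too. What is shaped like the blank_white but pink is not meant.

How it is judged (in metres and radians):
On the way, in this order (a step that is already met when the one before it is completed fails the run):
1. the green blank stands hub up on the gauge table against both stops (within 1.8 mm) and the jaw bears on it with more than 3 N (x of blank_green in the frame of nest between -0.0018 and 0.0018 m and y of blank_green in the frame of nest between -0.0018 and 0.0018 m and z of blank_green in the frame of nest below 0.003 m and angle between blank_green's own z axis and vertical below 0.06 rad and contact force between jaw_c0 and blank_green above 3 N), for 0.2 s.
2. the blue blank stands hub up on the gauge table against both stops (within 1.8 mm) and the jaw bears on it with more than 3 N (x of blank_blue in the frame of nest between -0.0018 and 0.0018 m and y of blank_blue in the frame of nest between -0.0018 and 0.0018 m and z of blank_blue in the frame of nest below 0.003 m and angle between blank_blue's own z axis and vertical below 0.06 rad and contact force between jaw_c0 and blank_blue above 3 N), for 0.2 s.
3. the white blank stands hub up on the gauge table against both stops (within 1.8 mm) and the jaw bears on it with more than 3 N (x of blank_white in the frame of nest between -0.0018 and 0.0018 m and y of blank_white in the frame of nest between -0.0018 and 0.0018 m and z of blank_white in the frame of nest below 0.003 m and angle between blank_white's own z axis and vertical below 0.06 rad and contact force between jaw_c0 and blank_white above 3 N), for 0.2 s.
4. the red blank stands hub up on the gauge table against both stops (within 1.8 mm) and the jaw bears on it with more than 3 N (x of blank_red in the frame of nest between -0.0018 and 0.0018 m and y of blank_red in the frame of nest between -0.0018 and 0.0018 m and z of blank_red in the frame of nest below 0.003 m and angle between blank_red's own z axis and vertical below 0.06 rad and contact force between jaw_c0 and blank_red above 3 N), for 0.2 s.
At the end, for the whole second after the job is handed in: every blank present sits hub up, released and at rest in the pocket of its own colour (centre within 4 mm of the pocket's, at least 7.5 mm below the tray's top, tilt under 0.06 rad), and the jaw is fully home (within 3 mm) (horizontal distance between blank_green and pocket_green below 0.004 m and z of blank_green in the frame of pocket_green below -0.0075 m and angle between each of blank_green, blank_blue, blank_white, blank_red's own z axis and vertical below 0.06 rad and linear speed of each of blank_green, blank_blue, blank_white, blank_red below 0.02 m/s and horizontal distance between blank_blue and pocket_blue below 0.004 m and z of blank_blue in the frame of pocket_blue below -0.0075 m and horizontal distance between blank_white and pocket_white below 0.004 m and z of blank_white in the frame of pocket_white below -0.0075 m and horizontal distance between blank_red and pocket_red below 0.004 m and z of blank_red in the frame of pocket_red below -0.0075 m and value of joint jaw below 0.003 m); the robot touches nothing.
It fails at once if a bystander (spare gear, oil bottle, micrometer, marker pot, wrench, screwdriver, master disc) is moved more than 20 mm (distance of any of spare_gear, oil_bottle, micrometer, marker_pot, wrench, screwdriver, master_disc from where it was at the start of the episode above 0.02 m).
It fails at once if the jaw is forced on a blank with more than 50 N (contact force between jaw_c0 and blank_green above 50 N or contact force between jaw_c0 and blank_blue above 50 N or contact force between jaw_c0 and blank_white above 50 N or contact force between jaw_c0 and blank_red above 50 N).
Of blank_green, blank_blue, blank_white, blank_red only 2 to 3 are there at a start; the rules pass over those that are not, and their reading is None.
At some moment in a run one of blank_green, blank_blue, blank_white, blank_red may be knocked a few centimetres aside while the robot is not near it.
Once in a run the grip may slacken for a moment while it holds something.
It also fails if it takes over 210 s, if anything falls off the work surface, if the arm or the gripper's body presses on something with over 40 N, if the wrist force passes 120 N, or if a joint passes its speed limit or range.

## Robot

A 6-joint arm with a two-finger parallel gripper is mounted at the origin on the work surface. World frame = base frame: x ahead of the robot, y to its left, z up, the work surface at z = 0. Lengths are in m, angles in degrees, forces in N, time in s.
With the tool pointing down it reaches from about 0.35 to 0.875 m from the base axis. Payload 4.2 kg.
Tool frame: the origin (TCP) lies on the centre line of the jaws, within the pads' length; the fingertips stand r.tip_extent ahead of it and the grasp point (between the pads) lies 11 mm behind it (r.tip_extent is the distance from the TCP to the fingertips, in m); z points along the fingers, y is the line along which they close (so a half turn about z gives the same grasp; the last joint's range is limited). The gripper opens to 87 mm and grips with 3 to 60 N. Pads are 19 mm wide; open, the fingers measure 117 mm over their backs; the gripper's body (75 mm by 190 mm) begins 51 mm behind the grasp point.
Start: joints at [-51.589, 22.042, 0.453, 0, -68.411, -14.817], TCP at [0.25, -0.573, 0.231] pointing down, gripper open.
Joint ranges: [-179.83, 179.83], [-69.29, 118.12], [-61.27, 80.66], [-181.25, 117.63], [-171.15, -9.14], [-177.46, 177.46]. Speed limits (degrees/s): [159.86, 159.86, 180, 180, 180, 180].

## Interface

Orientations are given as a 3x3 rotation matrix whose columns are the frame's x, y, z axes.
In Python, from station import r gives the robot as it stands.
- The arm moves only by the shell command python3 -m jog 'ROWS'. ROWS is text: rows parted by semicolons, each of 5 numbers parted by spaces: the opening, from 0 (shut) to 1 (fully open), then the shift along the world's x, y, z in mm, then the turn about the world's z in degrees. In form: hand dx dy dz roll; .... A call has 1 to 5 rows; each row shifts and turns the commanded pose from where the row before left it; what a row does not reach is not made up. A row lasts 1/8 s, in which the tool goes at most 62.5 mm and 10.7 degrees, less where a joint would pass 70% of its speed; a pose out of reach is approached as far as the arm can. A call is refused whole if a number of a shift passes 62.5 or a number of a turn 10.7, either way. A call with a gripper value outside its range is refused whole. The fingers move at their own pace and stop on an object; the grip force is fixed at half the most. Time passes only in rows, so rows that do not move let the fingers close. It gives the time, the measured TCP pose, the force, the opening and the grip force at its end, in the units of the state.
- r.sense(): the state, without advancing time (a new reading comes with each control period).
- r.capture(name): name is "side" or "top"; returns a dict with "pixels" (400x640x3 uint8, red, green, blue), "fovy" (degrees; the focal length in pixels is half the picture's height over the tangent of half this angle, whatever the lens; pixels are square), "cx", "cy" (the principal point, pixels), "origin" and "orientation" of the camera in the world. Camera axes: x right, y down, z forward; pixel columns grow to the right and rows downward; lengths in m; the calibration is good to about 2 mm. A picture is of the moment at which its call begins. There is no depth.
- r.finish_job(): hands the job in; it is judged then, once.
The state is a dict: "time_s": time; "joints": joint angles; "joint_velocities": joint speeds; "effort": joint torques, N m; "tcp_pos": TCP position; "ee_rot": TCP orientation; "wrist_force": force on the tool from outside, world axes, zero at the start; "moment": the same for the moment, N m; "gripper_width": opening from 0.0 (shut) to 1.0 (fully open); "gripper_force": force on a finger pad.
Only numpy, scipy, OpenCV 4.12 (cv2) and the standard library are available. Lean on these libraries where they do the work, as an engineer would, in place of code of your own. Each camera call takes 0.05 s, during which the arm holds its last target. There are 200 camera calls.

## Working session

There is one attempt and no reset: what is moved stays moved. The work goes in short steps, Python scripts to look and compute and a shell command to move; the robot and the scene stay as the last step left them, time stands still between calls to the robot, and variables do not carry over. Pictures are saved under pics/ and viewed, at most 14 in all, crops included, and the job is handed in when it is done.

```bash
ls; mkdir -p pics
cat > h.py <<'E'
import numpy as np,cv2
from station import r
def snap(n,f):
    c=r.capture(n); cv2.imwrite('pics/'+f,cv2.cvtColor(c['pixels'],cv2.COLOR_RGB2BGR)); return c
def ray(c,u,v,z):
    f=200/np.tan(np.radians(c['fovy'])/2)
    d=np.array(c['orientation'])@np.array([(u-c['cx'])/f,(v-c['cy'])/f,1]); o=np.array(c['origin'])
    return o+d*(z-o[2])/d[2]
def proj(c,p):
    f=200/np.tan(np.radians(c['fovy'])/2)
    q=np.array(c['orientation']).T@(np.array(p)-np.array(c['origin'])); return q[:2]/q[2]*f+[c['cx'],c['cy']]
E
python3 - <<'E'
from h import *
for n in('top','side'):
    c=snap(n,n+'0.png'); print({k:c[k] for k in c if k!='pixels'})
print(r.sense(), r.tip_extent)
E
```

```text
pics
{'fovy': 43.717631738458174, 'cx': 316.4393601005381, 'cy': 196.27777953907048, 'origin': array([ 0.40997064, -0.03576984,  1.26350641]), 'orientation': array([[-0.00245394, -0.99250261,  0.12219883],
       [-0.99998887,  0.00194325, -0.0042982 ],
       [ 0.00402852, -0.12220802, -0.99249633]])}
{'fovy': 48.31482793768354, 'cx': 325.11784981265, 'cy': 204.24201684787857, 'origin': array([0.138907  , 0.93885966, 0.64532535]), 'orientation': array([[-0.91762604, -0.17150508,  0.35853655],
       [-0.39659969,  0.453932  , -0.79790627],
       [-0.02590623, -0.87437506, -0.48455869]])}
{'time_s': 0.1, 'joints': array([-5.15876280e+01,  2.20875902e+01,  3.87653473e-01, -2.39700389e-02,
       -6.84130022e+01, -1.48163350e+01]), 'joint_velocities': array([ 0.10263655, -0.09039187,  0.17566326,  0.11980599, -0.0120489 ,
        0.04352364]), 'effort': array([-4.23584852e-04, -3.91689241e+01,  1.87935787e+01,  4.23193038e+00,
        1.35035149e-02, -7.12439805e-05]), 'tcp_pos': array([ 0.2499741 , -0.57225767,  0.22955978]), 'ee_rot': array([[-9.16452113e-01, -4.00143321e-01, -9.19879285e-04],
       [-4.00144358e-01,  9.16450382e-01,  1.78619383e-03],
       [ 1.28290190e-04,  2.00504562e-03, -9.99997982e-01]]), 'wrist_force': array([-1.60628187,  0.81359788,  1.30088548]), 'moment': array([ 0.0481828 , -0.00903914, -0.05057251]), 'gripper_force': 0.0, 'gripper_width': 1.0000404292643343} 0.008
```

View pics/top0.png

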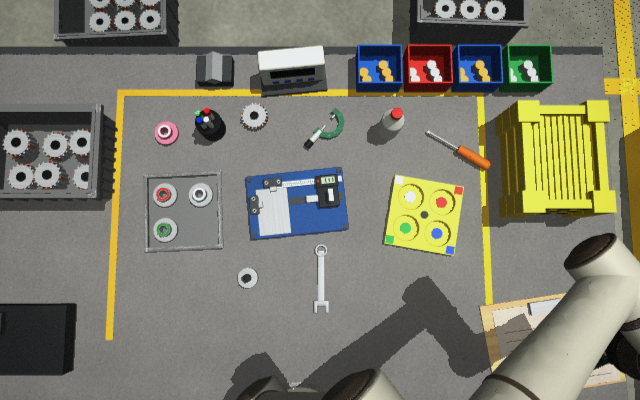

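View pics/side0.png

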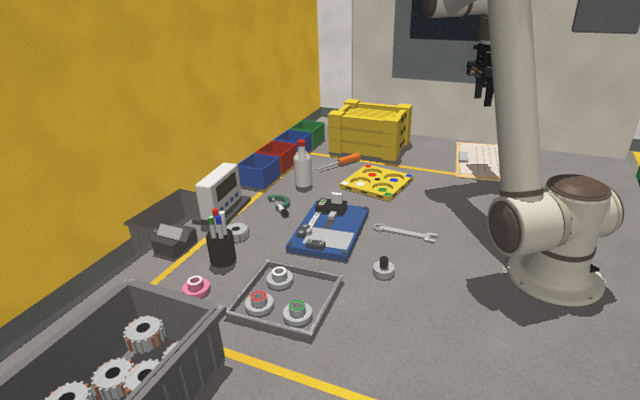

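The top view shows green (164,230), red (164,195) and white (200,195) in the grey tray, so there is no blue. The gauge is around (297,203) and the yellow tray around (424,216). Next I'll enlarge these to measure them.

Run:
```python
import cv2,numpy as np
a=cv2.imread('pics/top0.png')
g=cv2.resize(a[162:244,240:354],None,fx=7,fy=7,interpolation=cv2.INTER_CUBIC)
cv2.imwrite('pics/g.png',g)
i=cv2.resize(a[168:256,140:225],None,fx=4.6,fy=4.6,interpolation=cv2.INTER_CUBIC)
o=cv2.resize(a[170:258,380:467],None,fx=4.6,fy=4.6,interpolation=cv2.INTER_CUBIC)
cv2.imwrite('pics/io.png',np.hstack([i,o])); print(g.shape,i.shape,o.shape)
```

```text
(574, 798, 3) (405, 391, 3) (405, 400, 3)
```

View pics/g.png

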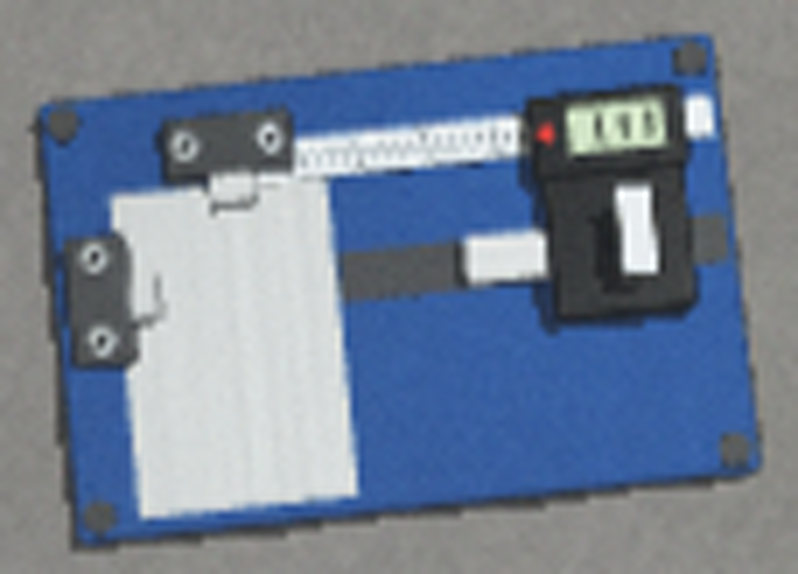

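View pics/io.png

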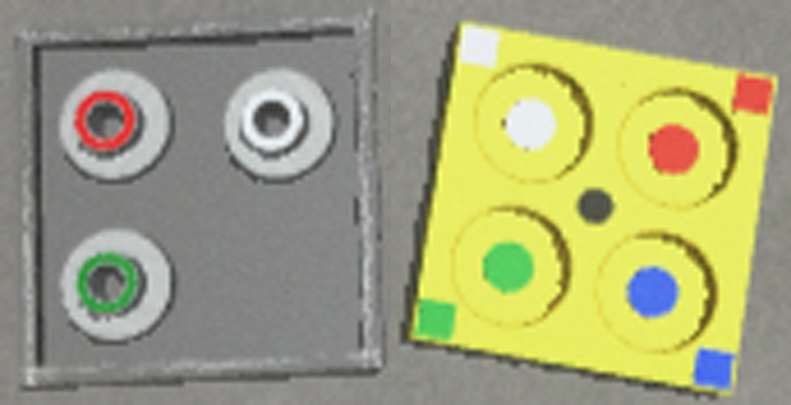

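The crops give the plate corners, the lug, the rings and the pocket dots, with the jaw nearly fully open. I'll compute poses from these with both cameras.

```bash
cat >> h.py <<'E'
def blobs(c,rng):
    h=cv2.cvtColor(c['pixels'],cv2.COLOR_RGB2HSV); out=[]
    lo,hi=rng
    m=((h[...,0]>=lo)&(h[...,0]<=hi) if lo<=hi else ((h[...,0]>=lo)|(h[...,0]<=hi)))&(h[...,1]>120)&(h[...,2]>60)
    n,_,s,ce=cv2.connectedComponentsWithStats(m.astype(np.uint8)); 
    return [(s[i,4],ce[i].round(2)) for i in range(1,n) if 8<=s[i,4]<400]
COL={'green':(50,75),'red':(174,6),'blue':(105,125)}
E
python3 - <<'E'
from h import *
T=r.capture('top');S=r.capture('side')
for n,c in(('top',T),('side',S)):
    for k in COL:
        for a,p in blobs(c,COL[k]):
            w6=ray(c,*p,.006);w34=ray(c,*p,.034)
            if abs(w6[1])<.5 and .35<w6[0]<.75: print(n,k,a,p,'z6',w6[:2].round(4),'z34',w34[:2].round(4))
def full(l,s,o): return (np.array(l)+.5)/s-.5+o
print('corners',[ray(T,*full(p,7,(240,162)),.02)[:2].round(4) for p in((40,103),(713,36),(760,472),(80,545))])
print('lug',ray(T,*full((637,230),7,(240,162)),.072)[:2].round(4))
print('white blank',ray(T,*full((272,121),4.6,(140,168)),.034)[:2].round(4))
for k,p in dict(white=(530,124),red=(673,149),green=(508,267),blue=(653,292)).items(): print(k,ray(T,*full((p[0]-391,p[1]),4.6,(380,170)),.006)[:2].round(4))
print('traycorn',[ray(T,*full((p[0]-391,p[1]),4.6,(380,170)),.016)[:2].round(4) for p in((461,24),(777,76),(733,394),(410,340))])
E
```

```text
top green 56 [162.48 229.18] z6 [0.4821 0.3466] z34 [0.4805 0.3381]
top green 87 [405.05 227.54] z6 [ 0.4849 -0.2647] z34 [ 0.4832 -0.2596]
top green 61 [389.38 238.95] z6 [ 0.4562 -0.2245] z34 [ 0.4552 -0.2203]
top red 46 [458.24 190.  ] z6 [ 0.5802 -0.4026] z34 [ 0.5764 -0.3944]
top red 65 [162.45 193.88] z6 [0.5717 0.3499] z34 [0.5681 0.3413]
top red 77 [440.94 201.95] z6 [ 0.5497 -0.3575] z34 [ 0.5466 -0.3503]
top blue 304 [301.31 190.76] z6 [ 0.579  -0.0028] z34 [ 0.5753 -0.0035]
top blue 82 [436.48 233.  ] z6 [ 0.4709 -0.3436] z34 [ 0.4696 -0.3368]
top blue 57 [449.49 249.67] z6 [ 0.4291 -0.375 ] z34 [ 0.4286 -0.3674]
side green 20 [382.2 189.1] z6 [ 0.4834 -0.2668] z34 [ 0.4683 -0.214 ]
side green 13 [387.62 193.92] z6 [ 0.4584 -0.2416] z34 [ 0.4445 -0.1899]
side green 41 [296.39 304.44] z6 [0.4957 0.308 ] z34 [0.4801 0.3356]
side red 9 [367.78 165.44] z6 [ 0.5833 -0.4229] z34 [ 0.5639 -0.3633]
side red 16 [371.81 174.19] z6 [ 0.5479 -0.3597] z34 [ 0.53   -0.3028]
side red 61 [257.79 295.59] z6 [0.5865 0.3138] z34 [0.5669 0.3412]
side blue 8 [409.   175.12] z6 [ 0.4304 -0.3953] z34 [ 0.4176 -0.3368]
side blue 14 [393.  179.5] z6 [ 0.4707 -0.3449] z34 [ 0.4562 -0.2887]
side blue 110 [320.78 220.78] z6 [ 0.5857 -0.0227] z34 [0.5661 0.0194]
corners [array([0.6143, 0.1383]), array([ 0.6384, -0.1046]), array([ 0.4807, -0.12  ]), array([0.4553, 0.1217])]
lug [ 0.5611 -0.075 ]
white blank [0.5678 0.2512]
white [ 0.5636 -0.2787]
red [ 0.5495 -0.3574]
green [ 0.4846 -0.2646]
blue [ 0.4707 -0.3438]
traycorn [array([ 0.618 , -0.2401]), array([ 0.5887, -0.4134]), array([ 0.4151, -0.3829]), array([ 0.4445, -0.2087])]
```

```bash
python3 -m jog '1 46 40 0 -8.9;1 46 40 0 -8.9;1 46 40 0 0;1 46 40 0 0;1 46 40 0 0' >/dev/null; python3 -m jog '1 0 60 0 0;1 0 60 0 0;1 0 60 0 0;1 0 60 0 0;1 0 60 0 0' >/dev/null; python3 -m jog '1 0 60 0 0;1 0 60 0 0;1 0 60 0 0;1 0 60 0 0;1 0 60 0 0'>/dev/null;  python3 -m jog '1 0 60 0 0;1 0 50 0 0;1 0 0 -50 0;1 0 0 -50 0;1 0 0 0 0'
```

```text
time_s: 2.7
tcp_pos: [0.478, 0.3352, 0.1266]
ee_rot: [[-0.995, -0.101, -0.007], [-0.101, 0.995, -0.007], [0.008, -0.007, -1.0]]
wrist_force: [0.1, -0.6, 0.8]
gripper_width: 1.001
gripper_force: 0.0
```

```bash
python3 -m jog '1 2 2 -50 0;1 0 0 -40 0;1 0 0 0 0;1 0 0 0 0'; python3 -m jog '1 0 0 -7 0;0 0 0 0 0;0 0 0 0 0;0 0 0 0 0;0 0 0 0 0'
```

```text
time_s: 3.2
tcp_pos: [0.4839, 0.3408, 0.0435]
ee_rot: [[-0.995, -0.102, 0.004], [-0.102, 0.995, 0.003], [-0.004, 0.003, -1.0]]
wrist_force: [0.6, -1.0, -0.3]
gripper_width: 1.0
gripper_force: 0.0
time_s: 3.82
tcp_pos: [0.4822, 0.3393, 0.0337]
ee_rot: [[-0.995, -0.101, 0.0], [-0.101, 0.995, 0.0], [-0.0, 0.0, -1.0]]
wrist_force: [-0.1, -0.1, 0.3]
gripper_width: 0.631
gripper_force: 0.0
```

```bash
python3 -m jog '0 -1 0 -5 0;0 0 0 0 0;0 0 0 0 0;0 0 0 0 0;0 0 0 0 0'; python3 -m jog '0 0 0 0 0;0 0 0 0 0;0 0 0 20 0;0 0 0 40 0;0 0 0 0 0'
```

```text
time_s: 4.45
tcp_pos: [0.481, 0.3392, 0.0282]
ee_rot: [[-0.995, -0.101, -0.0], [-0.101, 0.995, -0.0], [0.0, -0.0, -1.0]]
wrist_force: [0.2, 0.1, -3.1]
gripper_width: 0.378
gripper_force: 30.0
time_s: 5.08
tcp_pos: [0.4831, 0.3413, 0.092]
ee_rot: [[-0.995, -0.102, 0.006], [-0.102, 0.995, 0.006], [-0.006, 0.005, -1.0]]
wrist_force: [0.3, 0.3, -4.0]
gripper_width: 0.383
gripper_force: 30.0
```

```bash
python3 -m jog '0 12 -57 5 0;0 12 -57 5 0;0 12 -57 0 0;0 12 -57 0 0;0 10 -56 0 0'; python3 -m jog '0 0 0 0 0;0 0 0 -30 0;0 0 0 0 0;0 0 0 0 0'
```

```text
time_s: 5.7
tcp_pos: [0.5386, 0.0533, 0.0974]
ee_rot: [[-0.995, -0.101, -0.001], [-0.101, 0.995, -0.0], [0.002, -0.0, -1.0]]
wrist_force: [0.8, 1.0, -3.4]
gripper_width: 0.378
gripper_force: 30.0
time_s: 6.2
tcp_pos: [0.5394, 0.0559, 0.0687]
ee_rot: [[-0.995, -0.102, 0.0], [-0.102, 0.995, -0.0], [-0.0, -0.0, -1.0]]
wrist_force: [0.6, 0.3, -3.0]
gripper_width: 0.385
gripper_force: 30.0
```

Run:
```python
from h import *
c=snap('top','t1.png'); s=snap('side','s1.png')
a=cv2.cvtColor(c['pixels'],cv2.COLOR_RGB2BGR)[150:260,220:380]; b=cv2.cvtColor(s['pixels'],cv2.COLOR_RGB2BGR)[150:350,220:440]
cv2.imwrite('pics/c1.png',np.vstack([cv2.resize(a,(436,300)),cv2.resize(b,(436,300))]))
print(r.sense()['tcp_pos'],r.sense()['wrist_force'])
```

```text
[0.53985309 0.05605124 0.06944105] [-0.01056412  0.92140965 -3.1851983 ]
```

View pics/c1.png

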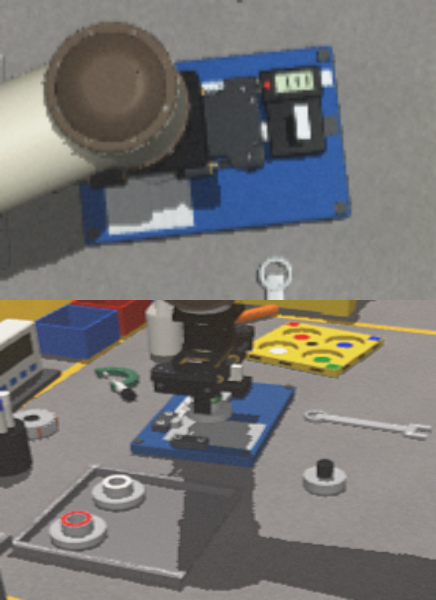

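The green blank is held level over the gauge table, clear of the stops. I'll lower it and then push gently.

```bash
python3 -m jog '0 0 0 -20 0;0 0 0 0 0;0 0 0 0 0;0 0 0 -3 0;0 0 0 0 0'; python3 -m jog '0 0 0 -1 0;0 0 0 0 0;0 0 0 0 0'
```

```text
time_s: 6.92
tcp_pos: [0.5392, 0.0553, 0.0458]
ee_rot: [[-0.995, -0.101, 0.0], [-0.101, 0.995, 0.0], [-0.0, 0.0, -1.0]]
wrist_force: [-0.5, 0.5, -3.7]
gripper_width: 0.379
gripper_force: 30.0
time_s: 7.3
tcp_pos: [0.5392, 0.0553, 0.0445]
ee_rot: [[-0.995, -0.101, 0.0], [-0.101, 0.995, -0.0], [-0.0, -0.0, -1.0]]
wrist_force: [-0.2, 0.1, -3.7]
gripper_width: 0.381
gripper_force: 30.0
```

```bash
python3 -m jog '0 3 0.3 0 0;0 3 0.3 0 0;0 0 0 0 0;0 0 0 0 0' | grep -E 'tcp|wrist'; for i in 1; do python3 -m jog '0 1 0.1 0 0;0 0 0 0 0' | grep -E 'tcp|wrist'; python3 -m jog '0 1 0.1 0 0;0 0 0 0 0' | grep -E 'tcp|wrist';  python3 -m jog '0 0.5 0 0 0;0 0 0 0 0' | grep -E 'tcp|wrist'; done
```

```text
tcp_pos: [0.5451, 0.0558, 0.0445]
wrist_force: [0.1, 0.3, -4.7]
tcp_pos: [0.5462, 0.056, 0.0446]
wrist_force: [-0.9, -0.9, -3.6]
tcp_pos: [0.5473, 0.0561, 0.0446]
wrist_force: [0.1, 0.1, -4.0]
tcp_pos: [0.5477, 0.0561, 0.0446]
wrist_force: [-0.3, 0.8, -3.0]
```

```bash
python3 -m jog '0 1 0.1 0 0;0 0 0 0 0' | grep -E 'tcp|wrist'; python3 -m jog '0 1 0.1 0 0;0 0 0 0 0' | grep -E 'tcp|wrist';  python3 -m jog '0 0.5 0 0 0;0 0 0 0 0' | grep -E 'tcp|wrist'
```

```text
tcp_pos: [0.5481, 0.056, 0.0444]
wrist_force: [-1.6, -0.3, -3.0]
tcp_pos: [0.5483, 0.0558, 0.0443]
wrist_force: [-5.4, 1.1, -0.8]
tcp_pos: [0.5483, 0.0557, 0.0442]
wrist_force: [-6.5, -0.6, 0.7]
```

```bash
python3 -m jog '0 -0.3 3 0 0;0 -0.2 2 0 0;0 0 0 0 0;0 0 0 0 0' | grep -E 'tcp|wrist'; python3 -m jog '0 -0.1 1 0 0;0 0 0 0 0' | grep -E 'tcp|wrist'; python3 -m jog '0 -0.1 1 0 0;0 0 0 0 0' | grep -E 'tcp|wrist';  python3 -m jog '0 -0.1 1 0 0;0 0 0 0 0' | grep -E 'tcp|wrist'
```

```text
tcp_pos: [0.5479, 0.06, 0.044]
wrist_force: [-4.6, -2.9, -0.8]
tcp_pos: [0.5478, 0.0608, 0.044]
wrist_force: [-3.6, -4.2, -1.1]
tcp_pos: [0.5477, 0.0617, 0.044]
wrist_force: [-4.7, -4.4, -1.5]
tcp_pos: [0.5477, 0.0627, 0.044]
wrist_force: [-4.5, -4.6, -1.6]
```

```bash
python3 -m jog '0 0.2 1 0 0;0 0 0 0 0' | grep -E 'tcp|wrist'; python3 -m jog '0 0.1 1 0 0;0 0 0 0 0' | grep -E 'tcp|wrist';  python3 -m jog '0 -0.1 0.7 0 0;0 0 0 0 0' | grep -E 'tcp|wrist'
```

```text
tcp_pos: [0.5476, 0.0634, 0.044]
wrist_force: [-4.6, -5.4, -1.3]
tcp_pos: [0.5475, 0.0639, 0.044]
wrist_force: [-3.6, -6.6, -0.7]
tcp_pos: [0.5475, 0.064, 0.0441]
wrist_force: [-3.4, -8.8, -0.8]
```

```bash
python3 -m jog '0 0.8 0.1 0 0;0 0 0 0 0' | grep -E 'tcp|wrist'; python3 -m jog '0 0.8 0.1 -0.7 0;0 0 0 0 0'; python3 -m jog '0.6 0 0 0 0;0.6 0 0 0 0;0.6 0 0 0 0;0.6 0 0 0 0;0.6 0 0 0 0'
```

```text
tcp_pos: [0.5475, 0.064, 0.044]
wrist_force: [-5.2, -10.2, 1.2]
time_s: 11.8
tcp_pos: [0.5476, 0.0639, 0.0439]
ee_rot: [[-0.995, -0.1, -0.009], [-0.1, 0.995, -0.005], [0.009, -0.004, -1.0]]
wrist_force: [-8.2, -8.7, 6.1]
gripper_width: 0.378
gripper_force: 30.0
time_s: 12.42
tcp_pos: [0.5515, 0.0675, 0.044]
ee_rot: [[-0.995, -0.101, 0.001], [-0.101, 0.995, 0.0], [-0.001, 0.0, -1.0]]
wrist_force: [0.3, -0.1, -0.0]
gripper_width: 0.6
gripper_force: 0.0
```

```bash
python3 -m jog '0.6 0 0 50 0;0.6 0 0 40 0;0.6 3 -48 0 0;0.6 3 -48 0 0;0.6 4 -47 0 0'; python3 -m jog '0.6 0 0 0 0;0.6 0 0 -40 0;0.6 0 0 0 0;0.6 0 0 -36 0;0.6 0 0 0 0'
python3 - <<'E'
from h import *
c=snap('top','t2.png'); s=snap('side','s2.png')
a=cv2.cvtColor(c['pixels'],cv2.COLOR_RGB2BGR)[160:250,230:360]; b=cv2.cvtColor(s['pixels'],cv2.COLOR_RGB2BGR)[170:290,260:400]
cv2.imwrite('pics/c2.png',np.hstack([cv2.resize(a,(400,300)),cv2.resize(b,(400,300))]))
for n,k in((c,'top'),(s,'side')): print(k,[ray(n,*p,.05)[:2].round(4) for q,p in blobs(n,COL['green'])])
print(r.sense()['tcp_pos'],r.sense()['wrist_force'])
E
```

```text
time_s: 13.05
tcp_pos: [0.5613, -0.0769, 0.1341]
ee_rot: [[-0.995, -0.102, 0.001], [-0.102, 0.995, 0.0], [-0.001, -0.0, -1.0]]
wrist_force: [-0.5, 0.7, 0.6]
gripper_width: 0.598
gripper_force: 0.0
time_s: 13.68
tcp_pos: [0.5599, -0.0753, 0.0569]
ee_rot: [[-0.995, -0.102, -0.004], [-0.102, 0.995, -0.001], [0.004, -0.0, -1.0]]
wrist_force: [-0.1, 0.1, -0.4]
gripper_width: 0.602
gripper_force: 0.0
top [array([ 0.7721, -0.0897]), array([0.7697, 0.2576]), array([ 0.7445, -0.1003]), array([ 0.7221, -0.0916]), array([ 0.7142, -0.0665]), array([ 0.4822, -0.2566]), array([ 0.4547, -0.2177])]
side [array([ 0.9556, -0.5782]), array([-0.2286, -0.5433]), array([ 0.4602, -0.1836]), array([ 0.4365, -0.1603]), array([0.824 , 0.1475]), array([0.5526, 0.0699])]
[ 0.5621528  -0.07538717  0.05924423] [ 0.11935889 -0.47591173  0.47845166]
```

View pics/c2.png

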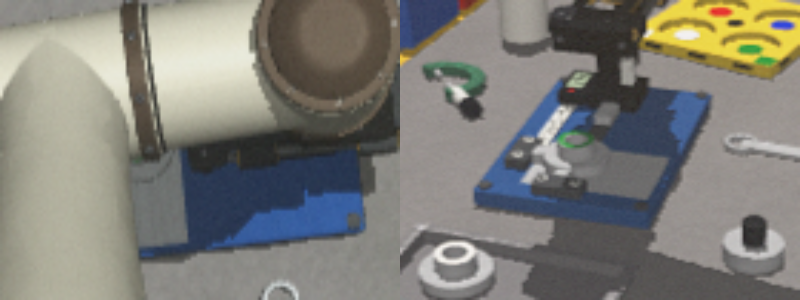

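Run:
```python
from h import *
s=r.capture('side'); print(blobs(s,COL['green']))
p=proj(s,(.547,.064,.05)); print(p)
b=cv2.cvtColor(s['pixels'],cv2.COLOR_RGB2BGR)[205:255,290:355]
b=cv2.resize(b,None,fx=11,fy=11,interpolation=cv2.INTER_CUBIC)
t=np.linspace(0,2*np.pi,120)
def ring(R,z,col,o=(.547,.064)):
    P=[(proj(s,(o[0]+R*np.cos(a),o[1]+R*np.sin(a),z))-[290,205]+.5)*11 for a in t]
    cv2.polylines(b,[np.int32(P)],True,col,1)
ring(.017,.05,(0,0,255));ring(.03,.034,(255,0,255))
cv2.imwrite('pics/c3.png',b)
```

```text
[(np.int32(11), array([292.27, 127.64])), (np.int32(27), array([638.26, 174.7 ])), (np.int32(19), array([382.  , 189.11])), (np.int32(14), array([387.43, 193.86])), (np.int32(20), array([210.55, 221.1 ]))]
[320.36096486 225.26937121]
```

View pics/c3.png

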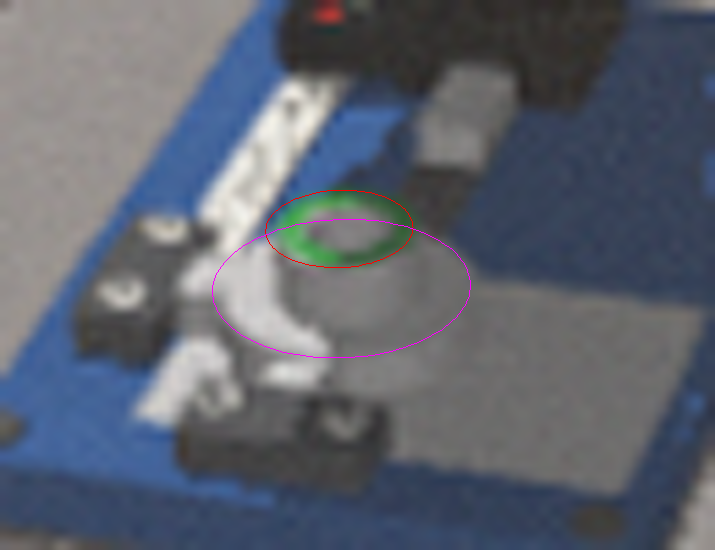

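The projected outline fits the green blank, so it sits at the nest with nothing abnormal. I'll pinch the lug and close the jaw.

```bash
python3 -m jog '0 0 0 0 0;0 0 0 0 0;0 0 0 0 0;0 0 0 0 0;0 0 0 0 0'; python3 -m jog '0 -1 10 0 0;0 -1 10 0 0;0 -1 10 0 0;0 -1 10 0 0;0 0 0 0 0'
```

```text
time_s: 14.45
tcp_pos: [0.5611, -0.0758, 0.0579]
ee_rot: [[-0.995, -0.101, -0.0], [-0.101, 0.995, 0.0], [0.0, 0.0, -1.0]]
wrist_force: [-0.2, 0.3, -0.1]
gripper_width: 0.138
gripper_force: 30.0
time_s: 15.08
tcp_pos: [0.5568, -0.0344, 0.0578]
ee_rot: [[-0.995, -0.102, -0.0], [-0.102, 0.995, 0.001], [0.0, 0.001, -1.0]]
wrist_force: [-2.3, 1.9, 1.5]
gripper_width: 0.136
gripper_force: 30.0
```

```bash
python3 -m jog '0 -0.4 4 0 0;0 -0.2 2 0 0;0 0 0 0 0' | grep -E 'tcp|wrist';python3 -m jog '0 -0.1 1 0 0;0 0 0 0 0' | grep -E 'tcp|wrist'; python3 -m jog '0 -0.1 1 0 0;0 0 0 0 0' | grep -E 'tcp|wrist'; python3 -m jog '0 -0.1 1 0 0;0 0 0 0 0' | grep -E 'tcp|wrist'
```

```text
tcp_pos: [0.5563, -0.0298, 0.0578]
wrist_force: [-1.8, -0.2, 0.8]
tcp_pos: [0.5562, -0.0291, 0.0578]
wrist_force: [-2.3, -1.8, 2.2]
tcp_pos: [0.5561, -0.0279, 0.0578]
wrist_force: [-2.5, -1.9, 3.0]
tcp_pos: [0.556, -0.0268, 0.0578]
wrist_force: [-3.2, -2.3, 2.8]
```

```bash
for k in 1; do python3 -m jog '0 -0.1 1 0 0;0 0 0 0 0' | grep -E 'tcp|wrist'; python3 -m jog '0 -0.1 1 0 0;0 0 0 0 0' | grep -E 'tcp|wrist'; python3 -m jog '0 -0.1 1 0 0;0 0 0 0 0' | grep -E 'tcp|wrist'; python3 -m jog '0 -0.1 1 0 0;0 0 0 0 0' | grep -E 'tcp|wrist';done
```

```text
tcp_pos: [0.5559, -0.0258, 0.0578]
wrist_force: [-3.8, -2.1, 4.1]
tcp_pos: [0.5559, -0.0257, 0.0579]
wrist_force: [-1.7, -5.9, 2.9]
tcp_pos: [0.5559, -0.0256, 0.0578]
wrist_force: [-1.1, -9.4, 1.7]
tcp_pos: [0.5559, -0.0254, 0.0579]
wrist_force: [-0.5, -13.6, 2.0]
```

```bash
python3 -m jog '0 -0.1 1 0 0;0 0 0 0 0;0 0 0 0 0;0 0 0 0 0;0 0 0 0 0'; python3 -m jog '0 0.5 -6 0 0;0 1 -10 0 0;0 1 -10 0 0;0 1 -10 0 0;0 1 -12 0 0' ; python3 -m jog '0 0 0 0 0;0.6 0 0 0 0;0.6 0 0 0 0;0.6 0 0 0 0;0.6 0 0 0 0'
```

```text
time_s: 17.82
tcp_pos: [0.5558, -0.0253, 0.0578]
ee_rot: [[-0.995, -0.101, -0.001], [-0.101, 0.995, -0.004], [0.001, -0.004, -1.0]]
wrist_force: [1.3, -17.2, 0.4]
gripper_width: 0.129
gripper_force: 30.0
time_s: 18.45
tcp_pos: [0.5606, -0.0702, 0.0579]
ee_rot: [[-0.995, -0.101, 0.001], [-0.101, 0.995, 0.0], [-0.001, 0.0, -1.0]]
wrist_force: [-2.9, 1.8, 3.6]
gripper_width: 0.137
gripper_force: 30.0
time_s: 19.08
tcp_pos: [0.5605, -0.0696, 0.0579]
ee_rot: [[-0.995, -0.101, 0.001], [-0.101, 0.995, 0.0], [-0.001, 0.0, -1.0]]
wrist_force: [-0.7, -1.6, 0.7]
gripper_width: 0.505
gripper_force: 0.0
```

```bash
python3 -m jog '0.7 0 0 40 0;0.7 -4 45 15 0;0.7 -5 45 0 0;0.7 -4 44 0 0;0.7 0 0 0 0'|grep tcp; python3 -m jog '0.7 0 0 -40 0;0.7 0 0 -20 0;0.7 0 0 -5 0;0.7 0 0 0 0;0.7 0 0 0 0'
```

```text
tcp_pos: [0.5474, 0.0669, 0.1132]
time_s: 20.32
tcp_pos: [0.5481, 0.0642, 0.0489]
ee_rot: [[-0.995, -0.101, 0.002], [-0.101, 0.995, 0.001], [-0.002, 0.0, -1.0]]
wrist_force: [-0.7, -0.6, -0.4]
gripper_width: 0.698
gripper_force: 0.0
```

```bash
python3 -m jog '0.7 -1 0 -4 0;0 0 0 0 0;0 0 0 0 0;0 0 0 0 0;0 0 0 0 0'; python3 -m jog '0 0 0 0 0;0 0 0 0 0;0 0 0 30 0;0 0 0 30 0;0 0 0 10 0'
```

```text
time_s: 20.95
tcp_pos: [0.5463, 0.0637, 0.0439]
ee_rot: [[-0.995, -0.101, -0.0], [-0.101, 0.995, -0.001], [0.0, -0.001, -1.0]]
wrist_force: [0.3, -2.5, 0.7]
gripper_width: 0.381
gripper_force: 30.0
time_s: 21.58
tcp_pos: [0.5467, 0.0649, 0.1148]
ee_rot: [[-0.995, -0.101, 0.002], [-0.101, 0.995, 0.002], [-0.002, 0.002, -1.0]]
wrist_force: [0.6, 0.1, -3.6]
gripper_width: 0.383
gripper_force: 30.0
```

```bash
python3 -m jog '0 -10 -55 0 0;0 -10 -55 0 0;0 -10 -55 0 0;0 -10 -55 0 0;0 -11 -55 0 0'|grep wrist; python3 -m jog '0 -11 -54 0 0;0 0 0 0 0;0 0 0 -40 0;0 0 0 -25 0;0 0 0 0 0'; python3 -m jog '0 0 0 0 0;0 0 0 0 0;0 0 0 0 0' | grep -E 'tcp|wrist'
```

```text
wrist_force: [0.8, 0.1, -3.7]
time_s: 22.82
tcp_pos: [0.482, -0.2634, 0.0459]
ee_rot: [[-0.995, -0.101, -0.007], [-0.101, 0.995, 0.002], [0.007, 0.003, -1.0]]
wrist_force: [0.1, 0.2, -2.7]
gripper_width: 0.38
gripper_force: 30.0
tcp_pos: [0.4849, -0.2648, 0.0498]
wrist_force: [0.2, -0.2, -4.0]
```

```bash
python3 -m jog '0 0 0 -8 0;0 0 0 0 0;0 0 0 0 0' | grep -E 'tcp|wrist'; python3 -m jog '0 0 0 -4 0;0 0 0 0 0' | grep -E 'tcp|wrist';python3 -m jog '0 0 0 -4 0;0 0 0 0 0' | grep -E 'tcp|wrist';python3 -m jog '0 0 0 -3 0;0 0 0 0 0' | grep -E 'tcp|wrist'
```

```text
tcp_pos: [0.4842, -0.2649, 0.0407]
wrist_force: [-0.5, 0.0, -3.2]
tcp_pos: [0.484, -0.2647, 0.0364]
wrist_force: [-0.2, -0.3, -4.0]
tcp_pos: [0.4839, -0.2648, 0.0325]
wrist_force: [-1.3, -0.6, -3.8]
tcp_pos: [0.4846, -0.2649, 0.03]
wrist_force: [0.1, -1.1, -2.8]
```

```bash
python3 -m jog '0.7 0 0 0 0;0.7 0 0 0 0;0.7 0 0 0 0;0.7 0 0 0 0;0.7 0 0 50 0' | grep -E 'wrist|width'; python3 -m jog '1 0 0 50 0;1 0 30 0 0;1 0 60 0 0;1 0 60 0 0;1 0 0 0 0'
python3 - <<'E'
from h import *
c=snap('top','t3.png'); s=snap('side','s3.png')
print([ray(c,*p,.034)[:2].round(4) for q,p in blobs(c,COL['red'])],[ray(c,*p,.036)[:2].round(4) for q,p in blobs(c,COL['green'])])
a=cv2.cvtColor(c['pixels'],cv2.COLOR_RGB2BGR)[160:260,140:225]; b=cv2.cvtColor(s['pixels'],cv2.COLOR_RGB2BGR)
cv2.imwrite('pics/c4.png',np.hstack([cv2.resize(a,(400,470),interpolation=cv2.INTER_CUBIC),cv2.resize(b[140:260,280:380],(390,470),interpolation=cv2.INTER_CUBIC)]))
E
```

```text
wrist_force: [1.3, -0.6, 1.2]
gripper_width: 0.694
time_s: 25.58
tcp_pos: [0.4844, -0.1117, 0.1303]
ee_rot: [[-0.994, -0.107, 0.001], [-0.107, 0.994, 0.0], [-0.001, 0.0, -1.0]]
wrist_force: [-0.5, 0.5, 0.4]
gripper_width: 0.995
gripper_force: 0.0
[array([0.7791, 0.2358]), array([ 0.7737, -0.2447]), array([ 0.5764, -0.3944]), array([0.5676, 0.341 ]), array([ 0.5466, -0.3503])] [array([ 0.7679, -0.0963]), array([0.7738, 0.261 ]), array([ 0.7359, -0.0972]), array([ 0.4852, -0.2648]), array([ 0.4845, -0.2618]), array([ 0.4548, -0.2204])]
```

View pics/c4.png

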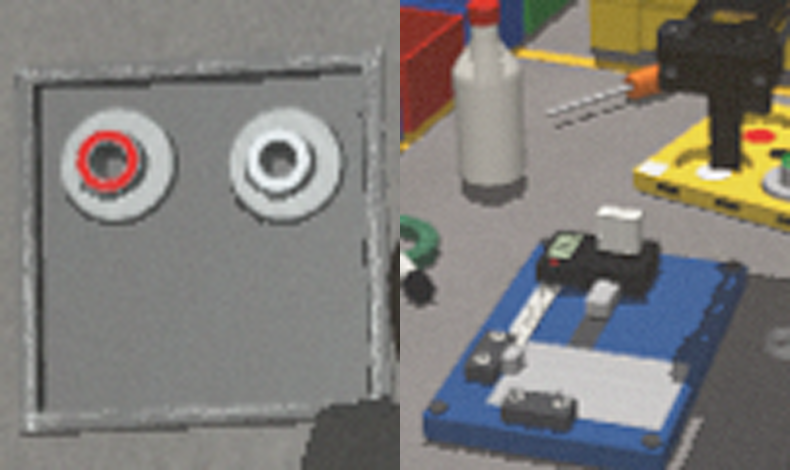

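The green blank is seated in its pocket. Red and white are unmoved and the gauge is clear, so white is next.

```bash
python3 -m jog '1 12 52 0 0;1 12 52 0 0;1 12 52 0 0;1 12 52 0 0;1 12 52 0 0' |grep tcp; python3 -m jog '1 12 52 0 0;1 11 51 0 0;1 0 0 -40 0;1 0 0 -35 0;1 0 0 0 0' | grep tcp; python3 -m jog '1 0 0 0 0;1 0 0 0 0;1 0 0 0 0;1 0 0 0 0'|grep tcp
```

```text
tcp_pos: [0.5452, 0.1453, 0.1297]
tcp_pos: [0.5662, 0.2455, 0.0516]
tcp_pos: [0.5675, 0.2484, 0.0556]
```

```bash
python3 -m jog '1 0 3 -20 0;1 0 0 -6.5 0;0 0 0 0 0;0 0 0 0 0;0 0 0 0 0' |grep tcp; python3 -m jog '0 0 0 0 0;0 0 0 0 0;0 0 0 0 0;0 0 0 0 0'; python3 -m jog '0 0 0 30 0;0 0 0 40 0;0 0 0 0 0;0 0 0 0 0'
```

```text
tcp_pos: [0.5676, 0.2513, 0.029]
time_s: 28.55
tcp_pos: [0.5673, 0.2511, 0.0284]
ee_rot: [[-0.995, -0.101, -0.0], [-0.101, 0.995, -0.0], [0.0, -0.0, -1.0]]
wrist_force: [-0.4, -0.1, 0.9]
gripper_width: 0.382
gripper_force: 30.0
time_s: 29.05
tcp_pos: [0.5659, 0.2505, 0.0966]
ee_rot: [[-0.995, -0.1, -0.003], [-0.1, 0.995, -0.001], [0.003, -0.001, -1.0]]
wrist_force: [-0.5, -0.8, -4.8]
gripper_width: 0.379
gripper_force: 30.0
```

```bash
python3 -m jog '0 -7 -49 0 0;0 -7 -49 0 0;0 -7 -49 0 0;0 -7 -49 0 0;0 0 0 0 0'|grep wrist; python3 -m jog '0 0 0 0 0;0 0 0 -30 0;0 0 0 -15 0;0 0 0 0 0;0 0 0 0 0'; python3 -m jog '0 0 0 0 0;0 0 0 0 0;0 0 0 0 0' | grep -E 'tcp|wrist'
```

```text
wrist_force: [0.6, 1.0, -3.2]
time_s: 30.3
tcp_pos: [0.54, 0.0558, 0.0538]
ee_rot: [[-0.995, -0.102, 0.001], [-0.102, 0.995, 0.0], [-0.001, -0.0, -1.0]]
wrist_force: [0.5, -0.4, -4.1]
gripper_width: 0.383
gripper_force: 30.0
tcp_pos: [0.5395, 0.0552, 0.0538]
wrist_force: [0.3, 0.2, -3.3]
```

```bash
python3 -m jog '0 0 0 -6 0;0 0 0 -2.7 0;0 0 0 0 0;0 0 0 0 0' | grep -E 'tcp|wrist'; python3 -m jog '0 3 0.3 0 0;0 3 0.3 0 0;0 0 0 0 0;0 0 0 0 0' | grep -E 'tcp|wrist'; python3 -m jog '0 1 0.1 0 0;0 1 0.1 0 0;0 0 0 0 0' | grep -E 'tcp|wrist'; python3 -m jog '0 1 0.1 0 0;0 0 0 0 0' | grep -E 'tcp|wrist'; python3 -m jog '0 1 0.1 0 0;0 0 0 0 0' | grep -E 'tcp|wrist'
```

```text
tcp_pos: [0.5393, 0.0552, 0.0444]
wrist_force: [0.3, 0.1, -3.5]
tcp_pos: [0.5452, 0.0557, 0.0445]
wrist_force: [-0.5, -0.7, -3.3]
tcp_pos: [0.5465, 0.0558, 0.0445]
wrist_force: [-1.9, 0.9, -2.0]
tcp_pos: [0.5466, 0.0557, 0.0444]
wrist_force: [-5.5, 1.5, -0.6]
tcp_pos: [0.5467, 0.0557, 0.0444]
wrist_force: [-7.2, 1.2, 0.7]
```

Contact on the back stop. Now toward the anvil.

```bash
python3 -m jog '0 -0.3 3 0 0;0 -0.3 3 0 0;0 -0.1 1 0 0;0 -0.1 1 0 0;0 0 0 0 0' | grep -E 'tcp|wrist'; python3 -m jog '0 0 1 0 0;0 0 0 0 0' | grep -E 'tcp|wrist'; python3 -m jog '0 0 1 0 0;0 0 0 0 0' | grep -E 'tcp|wrist';  python3 -m jog '0 0 1 0 0;0 0 0 0 0' | grep -E 'tcp|wrist'; python3 -m jog '0 0 0.7 0 0;0 0 0 0 0' | grep -E 'tcp|wrist'
```

```text
tcp_pos: [0.546, 0.0617, 0.0445]
wrist_force: [-4.4, -6.5, 0.8]
tcp_pos: [0.5459, 0.0626, 0.0445]
wrist_force: [-5.0, -7.5, 1.0]
tcp_pos: [0.5458, 0.0635, 0.0445]
wrist_force: [-4.6, -8.0, 2.1]
tcp_pos: [0.5458, 0.0638, 0.0446]
wrist_force: [-4.1, -9.8, 2.8]
tcp_pos: [0.5458, 0.0639, 0.0445]
wrist_force: [-2.9, -11.9, 1.8]
```

```bash
python3 -m jog '0 1 0.1 0 0;0 0.8 0 -0.5 0;0 0 0 0 0' | grep -E 'tcp|wrist'; python3 -m jog '0.6 0 0 0 0;0.6 0 0 0 0;0.6 0 0 0 0;0.6 0 0 0 0;0.6 0 0 0 0'|grep -E 'tcp|wrist|width'; python3 -m jog '0.6 0 0 50 0;0.6 0 0 40 0;0.6 3 -48 0 0;0.6 3 -48 0 0;0.6 4 -42 0 0'|grep -E 'tcp'; python3 -m jog '0.6 0 0 0 0;0.6 0 0 -40 0;0.6 0 0 0 0;0.6 0 0 0 0;0.6 0 0 0 0'
```

```text
tcp_pos: [0.5458, 0.0638, 0.0444]
wrist_force: [-9.3, -11.3, 8.7]
tcp_pos: [0.5506, 0.0683, 0.0443]
wrist_force: [-0.0, 0.6, -0.2]
gripper_width: 0.598
tcp_pos: [0.5603, -0.0712, 0.1344]
time_s: 36.42
tcp_pos: [0.5613, -0.0695, 0.0956]
ee_rot: [[-0.995, -0.102, 0.003], [-0.102, 0.995, 0.0], [-0.003, -0.0, -1.0]]
wrist_force: [-0.1, -0.1, 0.8]
gripper_width: 0.6
gripper_force: 0.0
```

```bash
cat > fit.py <<'E'
from h import *
import sys
s=r.capture('side'); b=cv2.cvtColor(s['pixels'],cv2.COLOR_RGB2BGR)[185:255,280:375]
b=cv2.resize(b,None,fx=8,fy=8,interpolation=cv2.INTER_CUBIC)
t=np.linspace(0,2*np.pi,120)
def ring(R,z,col,o=(.547,.064)):
    P=[(proj(s,(o[0]+R*np.cos(a),o[1]+R*np.sin(a),z))-[280,185]+.5)*8 for a in t]
    cv2.polylines(b,[np.int32(P)],True,col,1)
ring(.017,.05,(0,0,255));ring(.03,.034,(255,0,255))
cv2.imwrite('pics/'+sys.argv[1],b)
E
python3 fit.py c5.png
```

```text
(no output)
```

View pics/c5.png

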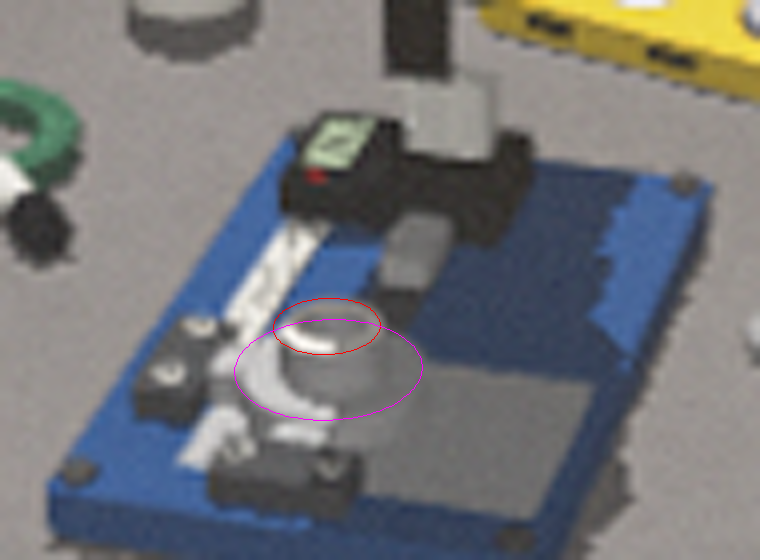

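White also fits at the nest. Now I'll close the jaw on it.

```bash
python3 -m jog '0.6 0 0 -37.5 0;0.6 0 0 0 0;0.6 0 0 0 0;0 0 0 0 0;0 0 0 0 0' |grep tcp; python3 -m jog '0 0 0 0 0;0 0 0 0 0;0 0 0 0 0' | grep -E 'tcp|width'; python3 -m jog '0 -1 10 0 0;0 -1 10 0 0;0 -1 10 0 0;0 -0.8 8 0 0;0 0 0 0 0' | grep -E 'tcp|wrist'; python3 -m jog '0 -0.2 2 0 0;0 -0.2 2 0 0;0 0 0 0 0' | grep -E 'tcp|wrist'; python3 -m jog '0 -0.1 1 0 0;0 0 0 0 0' | grep -E 'tcp|wrist';python3 -m jog '0 -0.1 1 0 0;0 0 0 0 0' | grep -E 'tcp|wrist'
```

```text
tcp_pos: [0.5608, -0.07, 0.0577]
tcp_pos: [0.5603, -0.0702, 0.0567]
gripper_width: 0.137
tcp_pos: [0.5562, -0.0307, 0.0567]
wrist_force: [-2.7, 2.1, 1.7]
tcp_pos: [0.5559, -0.0282, 0.0567]
wrist_force: [-2.6, -1.7, 3.7]
tcp_pos: [0.5558, -0.0272, 0.0567]
wrist_force: [-1.5, -2.0, 3.3]
tcp_pos: [0.5557, -0.0261, 0.0567]
wrist_force: [-2.3, -2.5, 4.2]
```

```bash
python3 -m jog '0 -0.1 1 0 0;0 0 0 0 0' | grep -E 'tcp|wrist'; python3 -m jog '0 -0.1 1 0 0;0 0 0 0 0' | grep -E 'tcp|wrist'; python3 -m jog '0 -0.1 1 0 0;0 0 0 0 0' | grep -E 'tcp|wrist'; python3 -m jog '0 -0.1 1 0 0;0 -0.1 1 0 0;0 0 0 0 0;0 0 0 0 0;0 0 0 0 0' | grep -E 'tcp|wrist|width'
```

```text
tcp_pos: [0.5556, -0.0257, 0.0567]
wrist_force: [-1.8, -5.2, 4.2]
tcp_pos: [0.5556, -0.0256, 0.0567]
wrist_force: [-1.3, -9.8, 4.6]
tcp_pos: [0.5556, -0.0255, 0.0567]
wrist_force: [0.7, -12.9, 2.6]
tcp_pos: [0.5555, -0.0253, 0.0567]
wrist_force: [2.2, -21.5, 1.4]
gripper_width: 0.135
```

Jaw bears at the same place with about 19 N. Back off and fetch white.

```bash
python3 -m jog '0 0 0 0 0;0 0.5 -7 0 0;0 1 -10 0 0;0 1 -10 0 0;0 1 -11 0 0' |grep wrist; python3 -m jog '0 1 -12 0 0;0 0 0 0 0;0.6 0 0 0 0;0.6 0 0 0 0;0.6 0 0 0 0' ; python3 -m jog '0.6 0 0 0 0;0.7 0 0 40 0;0.7 -4 45 15 0;0.7 -5 45 0 0;0.7 -4 44 0 0'|grep tcp; python3 -m jog '0.7 0 0 0 0;0.7 0 0 -40 0;0.7 0 0 -20 0;0.7 0 0 0 0;0.7 0 0 0 0'
```

```text
wrist_force: [-2.2, 2.6, 2.8]
time_s: 41.6
tcp_pos: [0.5599, -0.0708, 0.0564]
ee_rot: [[-0.995, -0.101, 0.0], [-0.101, 0.995, 0.0], [-0.0, 0.0, -1.0]]
wrist_force: [0.9, 0.7, -0.5]
gripper_width: 0.39
gripper_force: 0.0
tcp_pos: [0.5467, 0.0644, 0.1121]
time_s: 42.85
tcp_pos: [0.5476, 0.0628, 0.0525]
ee_rot: [[-0.995, -0.101, 0.001], [-0.101, 0.995, 0.0], [-0.001, 0.0, -1.0]]
wrist_force: [0.4, -0.3, -0.5]
gripper_width: 0.701
gripper_force: 0.0
```

```bash
python3 -m jog '0.7 -0.3 1 -4 0;0.7 0 0 -3.6 0;0 0 0 0 0;0 0 0 0 0;0 0 0 0 0' | grep tcp; python3 -m jog '0 0 0 0 0;0 0 0 0 0;0 0 0 0 0'; python3 -m jog '0 0 0 30 0;0 0 0 30 0;0 0 0 10 0;0 0 0 0 0;0 0 0 0 0' | grep -E 'tcp|wrist|width'
```

```text
tcp_pos: [0.5467, 0.064, 0.0442]
time_s: 43.85
tcp_pos: [0.5466, 0.0637, 0.0441]
ee_rot: [[-0.995, -0.101, -0.0], [-0.101, 0.995, -0.0], [0.0, -0.0, -1.0]]
wrist_force: [0.5, -2.8, 0.8]
gripper_width: 0.377
gripper_force: 30.0
tcp_pos: [0.5454, 0.0638, 0.1124]
wrist_force: [0.1, 0.6, -3.9]
gripper_width: 0.379
```

```bash
python3 -m jog '0 3 -57 0 0;0 3 -57 0 0;0 3 -57 0 0;0 3 -57 0 0;0 3 -57 0 0'|grep wrist; python3 -m jog '0 2 -57 0 0;0 0 0 0 0;0 0 0 -40 0;0 0 0 -25 0;0 0 0 0 0' | grep wrist; python3 -m jog '0 0 0 0 0;0 0 0 0 0;0 0 0 0 0;0 0 0 0 0' | grep -E 'tcp|wrist|width'
```

```text
wrist_force: [2.1, 0.9, -3.9]
wrist_force: [-0.7, 1.0, -3.3]
tcp_pos: [0.5638, -0.278, 0.0497]
wrist_force: [-0.6, -0.7, -3.3]
gripper_width: 0.383
```

```bash
python3 -m jog '0 0 -0.5 -7 0;0 0 0 0 0;0 0 0 0 0' | grep -E 'tcp|wrist'; python3 -m jog '0 0 0 -4 0;0 0 0 0 0' | grep -E 'tcp|wrist';python3 -m jog '0 0 0 -4 0;0 0 0 0 0' | grep -E 'tcp|wrist';python3 -m jog '0 0 0 -3.5 0;0 0 0 0 0' | grep -E 'tcp|wrist|width'
```

```text
tcp_pos: [0.5635, -0.2786, 0.0418]
wrist_force: [-0.2, -0.1, -2.1]
tcp_pos: [0.5632, -0.2784, 0.0376]
wrist_force: [-0.1, 0.1, -3.3]
tcp_pos: [0.5632, -0.2784, 0.0336]
wrist_force: [-0.7, -0.1, -4.0]
tcp_pos: [0.5635, -0.2785, 0.0303]
wrist_force: [-0.7, 0.6, -3.4]
gripper_width: 0.382
```

```bash
python3 -m jog '0.7 0 0 0 0;0.7 0 0 0 0;0.7 0 0 0 0;0.7 0 0 0 0;0.7 0 0 50 0' | grep -E 'wrist|width'; python3 -m jog '1 0 0 50 0;1 0 60 0 0;1 0 60 0 0;1 0 60 0 0;1 0 0 0 0' | grep -E 'tcp|width'
python3 - <<'E'
from h import *
c=snap('top','t6.png'); s=snap('side','s6.png')
for n,cc in (('top',c),('side',s)): print(n,'red34',[ray(cc,*p,.034)[:2].round(4) for q,p in blobs(cc,COL['red'])],'green36',[ray(cc,*p,.036)[:2].round(4) for q,p in blobs(cc,COL['green'])])
a=cv2.cvtColor(c['pixels'],cv2.COLOR_RGB2BGR)[160:260,140:225]; b=cv2.cvtColor(c['pixels'],cv2.COLOR_RGB2BGR)[160:260,380:465]
cv2.imwrite('pics/c6.png',np.hstack([cv2.resize(a,(400,470),interpolation=cv2.INTER_CUBIC),cv2.resize(b,(400,470),interpolation=cv2.INTER_CUBIC)]))
E
```

```text
wrist_force: [1.4, -1.1, 0.6]
gripper_width: 0.695
tcp_pos: [0.5638, -0.095, 0.1311]
gripper_width: 0.996
top red34 [array([0.7792, 0.236 ]), array([ 0.7738, -0.2448]), array([ 0.5764, -0.3944]), array([0.5678, 0.341 ]), array([ 0.5466, -0.3503])] green36 [array([ 0.7746, -0.0934]), array([0.7738, 0.261 ]), array([ 0.7529, -0.1024]), array([ 0.7353, -0.0988]), array([ 0.7197, -0.0712]), array([ 0.4852, -0.2637]), array([ 0.4551, -0.22  ])]
side red34 [array([ 0.8686, -0.4783]), array([ 0.5639, -0.3633]), array([ 0.53  , -0.3028]), array([0.8627, 0.0793]), array([0.5668, 0.3414])] green36 [array([ 0.9227, -0.6593]), array([-0.2374, -0.5775]), array([ 0.4441, -0.1863]), array([0.84  , 0.1288])]
```

View pics/c6.png

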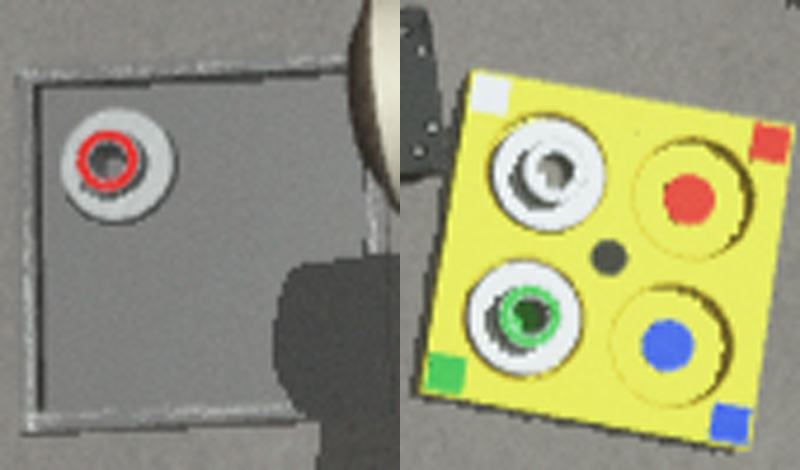

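White and green are both seated, and red is still at (.5676,.341). On to red.

```bash
python3 -m jog '1 0 55 0 0;1 0 55 0 0;1 0 55 0 0;1 0 55 0 0;1 0 55 0 0' |grep tcp; python3 -m jog '1 2 55 0 0;1 2 55 0 0;1 0 51 0 0;1 0 0 -40 0;1 0 0 -35 0' | grep tcp; python3 -m jog '1 0 0 0 0;1 0 0 0 0;1 0 0 0 0;1 0 0 0 0'|grep tcp
```

```text
tcp_pos: [0.5642, 0.1766, 0.1306]
tcp_pos: [0.5684, 0.3367, 0.0542]
tcp_pos: [0.5683, 0.3378, 0.0571]
```

```bash
python3 -m jog '1 -0.7 3 -20 0;1 0 0 -8 0;0 0 0 0 0;0 0 0 0 0;0 0 0 0 0' |grep tcp; python3 -m jog '0 0 0 0 0;0 0 0 0 0;0 0 0 0 0;0 0 0 0 0'; python3 -m jog '0 0 0 30 0;0 0 0 40 0;0 0 0 0 0;0 0 0 0 0' | grep -E 'tcp|wrist|width'
```

```text
tcp_pos: [0.5671, 0.3405, 0.0281]
time_s: 51.58
tcp_pos: [0.5669, 0.3405, 0.0276]
ee_rot: [[-0.995, -0.101, 0.0], [-0.101, 0.995, 0.0], [-0.0, 0.0, -1.0]]
wrist_force: [0.7, -0.6, -0.5]
gripper_width: 0.378
gripper_force: 30.0
tcp_pos: [0.5656, 0.3397, 0.0958]
wrist_force: [-0.0, -0.0, -4.0]
gripper_width: 0.381
```

```bash
python3 -m jog '0 -6 -57 0 0;0 -6 -57 0 0;0 -6 -57 0 0;0 -5 -57 0 0;0 -5 -57 0 0'|grep wrist; python3 -m jog '0 0 0 0 0;0 0 0 -30 0;0 0 0 -15 0;0 0 0 0 0;0 0 0 0 0' | grep -E 'wrist|width'; python3 -m jog '0 0 0 0 0;0 0 0 0 0;0 0 0 0 0' | grep -E 'tcp|wrist'
```

```text
wrist_force: [0.7, -0.7, -2.1]
wrist_force: [-0.4, -0.8, -3.4]
gripper_width: 0.38
tcp_pos: [0.539, 0.0556, 0.0529]
wrist_force: [-0.6, 0.6, -3.9]
```

```bash
python3 -m jog '0 0 0 -6 0;0 0 0 -2.7 0;0 0 0 0 0;0 0 0 0 0' | grep -E 'tcp|wrist'; python3 -m jog '0 3 0.3 0 0;0 3 0.3 0 0;0 0 0 0 0;0 0 0 0 0' | grep -E 'tcp|wrist'; python3 -m jog '0 1 0.1 0 0;0 1 0.1 0 0;0 0 0 0 0' | grep -E 'tcp|wrist'; python3 -m jog '0 1 0.1 0 0;0 0 0 0 0' | grep -E 'tcp|wrist'; python3 -m jog '0 1 0.1 0 0;0 0 0 0 0' | grep -E 'tcp|wrist'
```

```text
tcp_pos: [0.5388, 0.0555, 0.0437]
wrist_force: [0.6, 1.5, -2.0]
tcp_pos: [0.5448, 0.056, 0.0438]
wrist_force: [0.0, -0.3, -3.0]
tcp_pos: [0.5462, 0.0561, 0.0437]
wrist_force: [-2.0, 0.1, -1.6]
tcp_pos: [0.5464, 0.056, 0.0436]
wrist_force: [-5.6, 0.7, -0.7]
tcp_pos: [0.5464, 0.056, 0.0436]
wrist_force: [-8.0, 1.2, 1.3]
```

```bash
python3 -m jog '0 -0.3 3 0 0;0 -0.3 3 0 0;0 -0.1 1 0 0;0 -0.1 1 0 0;0 0 0 0 0' | grep -E 'tcp|wrist'; python3 -m jog '0 0 1 0 0;0 0 0 0 0' | grep -E 'tcp|wrist'; python3 -m jog '0 0 1 0 0;0 0 0 0 0' | grep -E 'tcp|wrist';  python3 -m jog '0 0 1 0 0;0 0 0 0 0' | grep -E 'tcp|wrist'; python3 -m jog '0 0 0.7 0 0;0 0 0 0 0' | grep -E 'tcp|wrist|width'
```

```text
tcp_pos: [0.5458, 0.0621, 0.0437]
wrist_force: [-4.9, -6.8, 2.0]
tcp_pos: [0.5457, 0.063, 0.0437]
wrist_force: [-4.8, -7.0, 2.5]
tcp_pos: [0.5456, 0.0637, 0.0436]
wrist_force: [-4.4, -7.4, 1.2]
tcp_pos: [0.5456, 0.0638, 0.0437]
wrist_force: [-3.5, -11.9, 2.4]
tcp_pos: [0.5456, 0.0639, 0.0437]
wrist_force: [-3.4, -13.1, 1.5]
gripper_width: 0.379
```

```bash
python3 -m jog '0 1 0.1 0 0;0 0.8 0 -0.5 0;0 0 0 0 0' | grep -E 'tcp|wrist'; python3 -m jog '0.6 0 0 0 0;0.6 0 0 0 0;0.6 0 0 0 0;0.6 0 0 0 0;0.6 0 0 0 0'|grep -E 'tcp|wrist|width'; python3 -m jog '0.6 0 0 50 0;0.6 0 0 40 0;0.6 3 -48 0 0;0.6 3 -48 0 0;0.6 4 -43 0 0'|grep -E 'tcp'; python3 -m jog '0.6 0 0 0 0;0.6 0 0 -40 0;0.6 0 0 0 0;0.6 0 0 0 0;0.6 0 0 0 0' | grep tcp; python3 fit.py c7.png
```

```text
tcp_pos: [0.5457, 0.0638, 0.0436]
wrist_force: [-8.0, -11.3, 8.8]
tcp_pos: [0.5503, 0.0687, 0.0435]
wrist_force: [0.8, 0.3, 1.4]
gripper_width: 0.598
tcp_pos: [0.56, -0.0719, 0.1337]
tcp_pos: [0.5609, -0.0702, 0.0948]
```

View pics/c7.png

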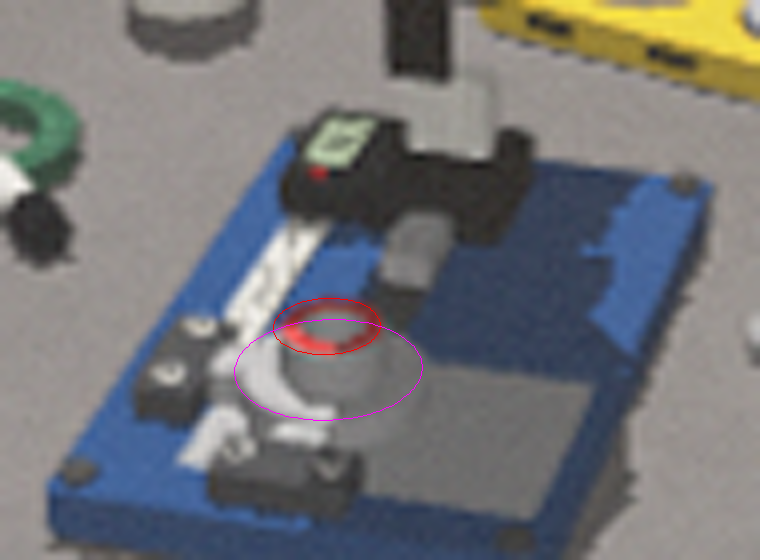

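Red fits at the nest. Closing the jaw.

```bash
python3 -m jog '0.6 0 0 -37 0;0.6 0 0 0 0;0.6 0 0 0 0;0 0 0 0 0;0 0 0 0 0' |grep tcp; python3 -m jog '0 0 0 0 0;0 0 0 0 0;0 0 0 0 0' | grep -E 'tcp|width'; python3 -m jog '0 -1 10 0 0;0 -1 10 0 0;0 -1 10 0 0;0 -0.8 8 0 0;0 0 0 0 0' | grep -E 'tcp|wrist'; python3 -m jog '0 -0.2 2 0 0;0 -0.2 2 0 0;0 0 0 0 0' | grep -E 'tcp|wrist'; python3 -m jog '0 -0.1 1 0 0;0 0 0 0 0' | grep -E 'tcp|wrist';python3 -m jog '0 -0.1 1 0 0;0 0 0 0 0' | grep -E 'tcp|wrist'
```

```text
tcp_pos: [0.5605, -0.0707, 0.0573]
tcp_pos: [0.5599, -0.0709, 0.0565]
gripper_width: 0.133
tcp_pos: [0.5557, -0.0314, 0.0564]
wrist_force: [-2.3, 2.0, 3.0]
tcp_pos: [0.5555, -0.0289, 0.0564]
wrist_force: [-2.5, -2.0, 3.4]
tcp_pos: [0.5554, -0.0279, 0.0564]
wrist_force: [-3.4, -2.8, 4.0]
tcp_pos: [0.5553, -0.0268, 0.0564]
wrist_force: [-2.2, -2.0, 3.5]
```

```bash
python3 -m jog '0 -0.1 1 0 0;0 0 0 0 0' | grep -E 'tcp|wrist'; python3 -m jog '0 -0.1 1 0 0;0 0 0 0 0' | grep -E 'tcp|wrist'; python3 -m jog '0 -0.1 1 0 0;0 0 0 0 0' | grep -E 'tcp|wrist|width'
```

```text
tcp_pos: [0.5552, -0.0258, 0.0564]
wrist_force: [-2.7, -3.3, 5.1]
tcp_pos: [0.5551, -0.0258, 0.0564]
wrist_force: [-3.3, -7.4, 4.8]
tcp_pos: [0.5551, -0.0256, 0.0564]
wrist_force: [-1.3, -11.1, 4.5]
gripper_width: 0.132
```

```bash
python3 -m jog '0 -0.1 1 0 0;0 -0.1 1 0 0;0 0 0 0 0;0 0 0 0 0;0 0 0 0 0' | grep -E 'tcp|wrist|width'; python3 -m jog '0 0 0 0 0;0 0.5 -7 0 0;0 1 -10 0 0;0 1 -10 0 0;0 1 -11 0 0' |grep wrist; python3 -m jog '0 1 -12 0 0;0 0 0 0 0;0.6 0 0 0 0;0.6 0 0 0 0;0.6 0 0 0 0' | grep -E 'tcp|width'; python3 -m jog '0.6 0 0 0 0;0.7 0 0 40 0;0.7 -4 45 15 0;0.7 -5 45 0 0;0.7 -4 45 0 0'|grep tcp; python3 -m jog '0.7 0 0 0 0;0.7 0 0 -40 0;0.7 0 0 -20 0;0.7 0 0 0 0;0.7 0 0 0 0'
```

```text
tcp_pos: [0.5551, -0.0254, 0.0564]
wrist_force: [1.2, -18.5, 2.4]
gripper_width: 0.135
wrist_force: [-2.7, 2.0, 4.8]
tcp_pos: [0.5596, -0.0714, 0.0561]
gripper_width: 0.389
tcp_pos: [0.5464, 0.0646, 0.1118]
time_s: 65.88
tcp_pos: [0.5472, 0.063, 0.0522]
ee_rot: [[-0.995, -0.101, 0.001], [-0.101, 0.995, 0.0], [-0.001, 0.0, -1.0]]
wrist_force: [0.3, -0.4, 0.1]
gripper_width: 0.696
gripper_force: 0.0
```

```bash
python3 -m jog '0.7 0 1 -4 0;0.7 0 0 -3.4 0;0 0 0 0 0;0 0 0 0 0;0 0 0 0 0' | grep tcp; python3 -m jog '0 0 0 0 0;0 0 0 0 0;0 0 0 0 0'; python3 -m jog '0 0 0 30 0;0 0 0 30 0;0 0 0 10 0;0 0 0 0 0;0 0 0 0 0' | grep -E 'tcp|wrist|width'
```

```text
tcp_pos: [0.5465, 0.0643, 0.044]
time_s: 66.88
tcp_pos: [0.5464, 0.0637, 0.0441]
ee_rot: [[-0.995, -0.101, -0.0], [-0.101, 0.995, -0.001], [0.0, -0.001, -1.0]]
wrist_force: [1.1, -4.6, 1.7]
gripper_width: 0.38
gripper_force: 30.0
tcp_pos: [0.5454, 0.0641, 0.1124]
wrist_force: [0.2, -0.4, -4.2]
gripper_width: 0.379
```

```bash
python3 -m jog '0 1 -53 0 0;0 1 -53 0 0;0 1 -53 0 0;0 0 -53 0 0;0 0 -53 0 0'|grep wrist; python3 -m jog '0 0 -53 0 0;0 0 -53 0 0;0 0 -51 0 0;0 0 0 0 0;0 0 0 0 0' | grep wrist; python3 -m jog '0 0 0 -40 0;0 0 0 -22 0;0 0 0 0 0;0 0 0 0 0;0 0 0 0 0' | grep -E 'tcp|wrist|width'; python3 -m jog '0 0 0 0 0;0 0 0 0 0;0 0 0 0 0' | grep -E 'tcp|wrist|width'
```

```text
wrist_force: [0.7, -0.1, -4.4]
wrist_force: [0.5, 0.3, -3.9]
tcp_pos: [0.5505, -0.3577, 0.0536]
wrist_force: [-0.2, 0.5, -3.4]
gripper_width: 0.38
tcp_pos: [0.5495, -0.3578, 0.0521]
wrist_force: [0.4, -1.1, -3.5]
gripper_width: 0.379
```

```bash
python3 -m jog '0 0 0 -8 0;0 0 0 -1.5 0;0 0 0 0 0;0 0 0 0 0' | grep -E 'tcp|wrist'; python3 -m jog '0 0 0 -4 0;0 0 0 0 0' | grep -E 'tcp|wrist';python3 -m jog '0 0 0 -4 0;0 0 0 0 0' | grep -E 'tcp|wrist';python3 -m jog '0 0 0 -3.5 0;0 0 0 0 0' | grep -E 'tcp|wrist|width'
```

```text
tcp_pos: [0.5496, -0.3578, 0.0425]
wrist_force: [-0.4, -0.4, -3.0]
tcp_pos: [0.5491, -0.3576, 0.038]
wrist_force: [-0.2, 0.6, -3.9]
tcp_pos: [0.5491, -0.3576, 0.0339]
wrist_force: [0.1, -0.2, -2.8]
tcp_pos: [0.5492, -0.3576, 0.0305]
wrist_force: [-0.2, -0.2, -3.5]
gripper_width: 0.379
```

```bash
python3 -m jog '0.7 0 0 0 0;0.7 0 0 0 0;0.7 0 0 0 0;0.7 0 0 0 0;0.7 0 0 50 0' | grep -E 'wrist|width'; python3 -m jog '0.6 0 0 53 0;0.6 2 57 0 0;0.6 2 57 0 0;0.6 2 57 0 0;0.6 2 57 0 0' | grep -E 'tcp|width'; python3 -m jog '0.6 2 57 0 0;0.6 0 0 0 0;0.6 0 0 -30 0;0.6 0 0 0 0;0.6 0 0 0 0' | grep tcp;  python3 -m jog '0.6 0 0 0 0;0.6 0 0 0 0;0.6 0 0 0 0' | grep tcp
```

```text
wrist_force: [0.3, 0.0, 0.6]
gripper_width: 0.693
tcp_pos: [0.5575, -0.128, 0.1343]
gripper_width: 0.596
tcp_pos: [0.56, -0.0735, 0.1046]
tcp_pos: [0.5596, -0.0728, 0.1044]
```

```bash
python3 -m jog '0.6 0 1 -40 0;0.6 0 0 -7 0;0.6 0 0 0 0;0 0 0 0 0;0 0 0 0 0' |grep tcp; python3 -m jog '0 0 0 0 0;0 0 0 0 0;0 0 0 0 0' | grep -E 'tcp|width'; python3 -m jog '0 -1 10 0 0;0 -1 10 0 0;0 -1 10 0 0;0 -1 10 0 0;0 -1 10 0 0' | grep -E 'tcp|wrist'; python3 -m jog '0 -0.3 3 0 0;0 -0.3 3 0 0;0 0 0 0 0' | grep -E 'tcp|wrist'; python3 -m jog '0 -0.1 1 0 0;0 0 0 0 0' | grep -E 'tcp|wrist'; python3 -m jog '0 -0.1 1 0 0;0 0 0 0 0' | grep -E 'tcp|wrist';python3 -m jog '0 -0.1 1 0 0;0 0 0 0 0' | grep -E 'tcp|wrist'; python3 -m jog '0 -0.1 1 0 0;0 0 0 0 0' | grep -E 'tcp|wrist'
```

```text
tcp_pos: [0.5602, -0.0717, 0.058]
tcp_pos: [0.5595, -0.0718, 0.0571]
gripper_width: 0.135
tcp_pos: [0.5542, -0.021, 0.0571]
wrist_force: [-1.4, -1.8, 2.9]
tcp_pos: [0.5536, -0.0161, 0.057]
wrist_force: [-3.0, -4.1, 4.8]
tcp_pos: [0.5536, -0.0161, 0.0571]
wrist_force: [-1.4, -7.7, 4.1]
tcp_pos: [0.5536, -0.016, 0.0571]
wrist_force: [0.8, -13.4, 3.2]
tcp_pos: [0.5536, -0.016, 0.0571]
wrist_force: [1.1, -16.1, 3.2]
tcp_pos: [0.5536, -0.0159, 0.0571]
wrist_force: [2.7, -20.3, 1.6]
```

Jaw is hard against its home end stop, 9.8 mm past the shut position. Relax the push, release, retreat and check.

```bash
python3 -m jog '0 0 -3.5 0 0;0 0 0 0 0;0.6 0 0 0 0;0.6 0 0 0 0;0.6 0 0 0 0' | grep -E 'tcp|wrist'; python3 -m jog '0.6 0 0 0 0;0.6 0 0 50 0;0.6 0 0 50 0;0.6 -20 40 0 0;0.6 -40 40 0 0' | grep -E 'tcp'; python3 -m jog '0.6 -40 40 0 0;0.6 -40 40 0 0;0.6 0 60 0 0;0.6 0 60 0 0;0.6 0 0 0 0' | grep -E 'tcp|wrist'
python3 - <<'E'
from h import *
c=snap('top','t8.png')
print('red36',[ray(c,*p,.036)[:2].round(4) for q,p in blobs(c,COL['red'])],'green36',[ray(c,*p,.036)[:2].round(4) for q,p in blobs(c,COL['green'])])
b=cv2.cvtColor(c['pixels'],cv2.COLOR_RGB2BGR)[160:260,240:470]
cv2.imwrite('pics/c8.png',cv2.resize(b,None,fx=3.4,fy=3.4,interpolation=cv2.INTER_CUBIC))
E
```

```text
tcp_pos: [0.5536, -0.0146, 0.0567]
wrist_force: [-1.0, -0.2, -0.4]
tcp_pos: [0.4941, 0.066, 0.1575]
tcp_pos: [0.4136, 0.2687, 0.1571]
wrist_force: [0.9, -0.0, -0.2]
red36 [array([ 0.8366, -0.2827]), array([ 0.84  , -0.3047]), array([ 0.8369, -0.3462]), array([0.7789, 0.2356]), array([ 0.7729, -0.2442]), array([ 0.5761, -0.3939]), array([ 0.5499, -0.3559])] green36 [array([ 0.7733, -0.0932]), array([0.7738, 0.261 ]), array([ 0.7514, -0.1016]), array([ 0.7183, -0.0683]), array([ 0.485 , -0.2634]), array([ 0.4551, -0.22  ])]
```

View pics/c8.png

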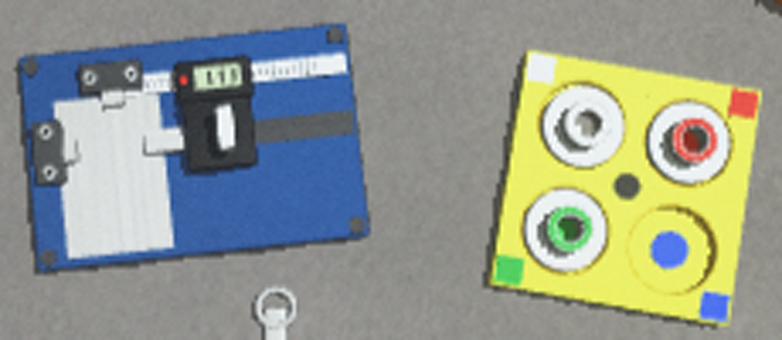

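All three blanks are seated in their own pockets and the jaw is home. Handing in.

```bash
python3 -c "
from h import *
T=r.capture('top');p=ray(T,306,197.2,.072);print(p, (p[:2]-[.5468,.0638])@[-.1014,.9948]+.08)
print(r.finish_job())"
```

```text
[ 0.55448455 -0.01579404  0.072     ] 4.0631565550272586e-05
the job is handed in; nothing more can be done
None
```

The green, white and red blanks (blue was absent) were each gauged in run order and now sit hub up in their own pockets, the empty jaw is parked fully home, and the job is handed in; no verdict came back.

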